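# Hang the bar caddy on its slotted stand

### The job

The canister is in the way in front of the empty slotted stand: first slide it aside along the worktop, without lifting or tipping it, until it is well clear of the place where the caddy will hang. Then hook the loose caddy's two claws into the stand's two slots and press it down until it is fully home and the sprung tongue between the slots snaps out over the caddy's upper crossbar. Leave the caddy hanging there on its own, the canister standing upright on the worktop, and do not knock over or push away the glasses and the little bottle.

Things in the scene. Friction and masses are not known exactly. Their poses are not given: they have to be found in the camera images.
- stand: the EMPTY display stand, dark steel, bolted to the worktop; z up, its front face looks along its own -x. Origin: on the worktop under the middle of the front face. Upright plate 80 mm wide (y), 5 mm thick (x 0 to 5 mm), 190 mm high, with side flanges going back to x = 30 mm (inner faces y = +-36 mm); foot plate 8 mm thick, x -25 to 85 mm, y +-55 mm
- slots (a point): point on the empty stand's front face midway between its two slots, level with their lower ends, 130 mm above the worktop; axes as the stand's. The slots go through the plate, centred at y = +22 and -22 mm, each 15 mm wide and 37 mm high (130 to 167 mm above the worktop)
- caddy_home (a point): point on the empty stand's front face, 50 mm above the worktop: where the caddy's origin comes to lie, axes parallel, when it is fully home (its claw necks resting on the lower ends of the slots; up to about 3 mm of side play)
- below_caddy (a point): point on the worktop under the middle of the place where the caddy will hang, 70 mm in front of the empty stand's face
- catch (a joint): sprung steel tongue of the empty stand, 20 mm wide, hanging from a hinge 136.5 mm up in a cut-out between the slots; rad: 0 = sprung out (tip 5 mm proud of the face, 121 mm up), about 0.3 = pushed back flush. The caddy's upper crossbar passes it downward only with a push of roughly 5 to 12 N, more than the caddy's weight; then it snaps out above the bar and blocks it
- stand_taken: an identical stand about 0.33 m to one side of it (left or right), bolted down, which already carries an identical caddy, fixed; same origin and axes. That caddy reaches 130 mm in front of the face, y +-50 mm, z 50 to 150 mm. Leave it alone
- caddy: loose aluminium caddy, about 0.26 kg, standing upright: a tray 130 mm long with a central divider and a back frame with claws. z up; +x is its BACK (claws' way). Origin: middle of the lower edge of the back face. Tray x -130 to 0, y +-50 mm, walls 22 mm high. Back frame 6 mm thick: two posts y 16 to 30 mm either side, 90 mm high, joined by crossbars at z 0 to 7 and (the upper) 62 to 69 mm
- claws (a point): point on the caddy's back face midway between its claws, 80 mm above its underside: level with the undersides of their necks; axes as the caddy's. Claws at y = +22 and -22 mm, 8 mm wide: a neck 10 mm high going back 13.5 mm, ending in a hook (7.5 to 13.5 mm behind the face) that hangs 18 mm below the neck. They enter the slots with the caddy's origin 68 to 77 mm above the worktop
- grip_rail (a point): point on the caddy: top of the grip rail, 60 mm in front of the back face and 100 mm above the underside (top of the caddy), near above the centre of mass; axes as the caddy's. The rail is the upper part of the central divider: along x, from 6 to 110 mm in front of the back face, 10 mm thick, 28 mm deep; the divider below it is 8 mm thick
- canister: round blue canister with a wooden lid and knob (lid fixed), 87 mm in diameter, too wide to grasp, 110 mm high with its knob, about 0.4 kg, standing in front of the empty stand. Origin: centre of its underside. Pushed below about 45 mm height it slides without tipping
- tumbler: empty faceted glass tumbler, 70 mm in diameter, 87 mm high, bystander. Origin: centre of its underside
- highball: empty tall glass, 69 mm in diameter, 154 mm high, bystander between the two stands. Origin: centre of its underside
- bitters: small bottle with a black cap, 39 mm in diameter, 100 mm high, bystander. Origin: centre of its underside
There are look-alikes about, which are no part of the job. There is more than one size of the canister; the job needs the smaller.

How it is judged:
By the outcome, as a careful person would: the job done as asked, in the order asked, and still so for the second after the job is handed in, with the robot touching nothing.
It also fails if it takes over 67 s, if anything falls off the work surface, if the arm or the gripper's body presses on something with over 40 N, if the wrist force passes 120 N, or if a joint passes its speed limit or range.

### The arm

A 6-joint arm with a two-finger parallel gripper is mounted at the origin on a cart in front of the work surface, level with it; the furniture and walls round the work are solid. World frame = base frame: x ahead of the robot, y to its left, z up, the work surface at z = 0. Lengths are in m, angles in rad, forces in N, time in s.
With the tool pointing down it reaches from about 0.375 to 0.9 m from the base axis. Payload 3.1 kg.
Tool frame: the origin (TCP) lies midway between the tips of the shut fingers; the grasp point (between the pads) lies 19 mm behind it; z points along the fingers, y is the line along which they close (so a half turn about z gives the same grasp; the last joint's range is limited). The gripper opens to 85 mm and grips with 20 to 120 N. Pads are 22 mm wide; open, the fingers measure 114 mm over their backs; the gripper's body (76 mm by 85 mm) begins 54 mm behind the grasp point. The pads swing forward as they close: fully open they stand 13 mm farther back than shut.
Start: joints at [1.071, 0.527, 1.433, -0, 1.181, -0.178], TCP at [0.198, 0.593, 0.194] pointing down, gripper open.
Joint ranges: [-3.08, 3.08], [-0.75, 2.2], [0.22, 2.44], [-1.43, 4.57], [0, 2.65], [-2.85, 2.85]. Speed limits (rad/s): [2.79, 2.79, 3.14, 3.14, 3.14, 3.14].

### API

Orientations are given as a unit quaternion [x, y, z, w].
In Python, from station import manip gives the robot as it stands.
- The arm moves only by the tool move_arm, never from a script. Its argument "increments" is a list that holds one entry, the list of rows, each a list of 5 numbers: the gripper's target within -1 to 1 (shut at 1, half-way at 0, fully open at -1), then the shift along the world's x, y, z in m, then the turn about the world's z in degrees. In form: [[[fingers, dx, dy, dz, twist], ...]]. A call has 1 to 8 rows; each row shifts and turns the commanded pose from where the row before left it; what a row does not reach is not made up. A row lasts 1/10 s, in which the tool goes at most 50 mm and 8.59 degrees, less where a joint would pass 70% of its speed; a pose out of reach is approached as far as the arm can. A call with a gripper value outside its range is refused whole. The fingers move at their own pace and stop on an object; "newtons" is the grip in N (left out, the last holds). Time passes only in rows, so rows that do not move let the fingers close. It gives the time, the measured TCP pose, the force, the opening and the grip force at its end, in the units of the state.
- manip.sense(): the state, without advancing time (a new reading comes with each control period).
- manip.snapshot(name): name is "side" or "top" or "wrist"; returns a dict with "img" (384x512x3 uint8, red, green, blue), "fx", "fy", "cx", "cy" (pixels), "world_to_cam" (4x4, takes a point from world to camera coordinates); the wrist camera has in their place "tool_from_camera" (4x4, takes a point from camera to tool coordinates, whose origin is the TCP and whose axes are the flange's). Camera axes: x right, y down, z forward; pixel columns grow to the right and rows downward; lengths in m; the calibration is good to about 2 mm. A picture is of the moment at which its call begins: read the wrist's pose just before it. There is no depth.
- manip.sign_off(): hands the job in; it is judged then, once.
Trained networks look in the newest picture that a camera, given by its name, has taken for a name from the list of things; names that differ only in an ending like _2 or _b are one class to them, and where a whole thing is asked for, a point or a joint stands for the part that bears it (a point fixed in the world has none). Each returns a list of dicts, best first, with "confidence" (0 to 1); they miss things now and then, are a little off and sometimes report something else, mostly with a low value. They report only what shows in the picture. A call takes as long as a camera call. They do not tell look-alikes from the thing itself.
- manip.spot_in(label, camera): "xyz" ([x, y, z] in m, in world coordinates, good to about 4 mm: the middle of the surface that is visible of it).
- manip.mark_of(label, camera): "xyz" ([x, y, z] in m, in world coordinates, good to about 4 mm: a listed point, or the origin of a listed thing).
The state is a dict: "t": time; "q": joint angles; "qd": joint speeds; "tau": joint torques, N m; "tcp_pos": TCP position; "tool_rot": TCP orientation; "force": force on the tool from outside, world axes, zero at the start; "ft_torque": the same for the moment, N m; "finger_gap": opening from 0.0 (shut) to 1.0 (fully open); "gripper_force": force on a finger pad.
Only numpy, scipy, OpenCV 4.12 (cv2) and the standard library are available. Lean on these libraries where they do the work, as an engineer would, in place of code of your own. Each camera call takes 0.05 s, during which the arm holds its last target. There are 200 camera calls.

## Working session

There is one attempt and no reset: what is moved stays moved. The work goes in short steps, Python scripts to look and compute and a tool call to move; the robot and the scene stay as the last step left them, time stands still between calls to the robot, and variables do not carry over. Pictures are saved under pics/ and viewed, at most 10 in all, crops included, and the job is handed in when it is done.

Besides the shell and the picture viewer there is one more tool, called after ">>>" by a JSON object that holds its "api" and its "payload". move_arm: Moves the arm, as the interface text tells. Its arguments: {"type":"object","properties":{"increments":{"type":"array","items":{"type":"array","items":{"type":"array","items":{"type":"number"}}}},"newtons":{"type":"number"}},"required":["increments"]}

```bash
mkdir -p pics; python3 - <<'E'
from station import manip
import cv2,numpy as np
s=manip.sense();print({k:np.round(v,3).tolist() for k,v in s.items()})
ims=[]
for c in ["side","top"]:
    d=manip.snapshot(c);cv2.imwrite(f"pics/{c}0.png",d["img"][:,:,::-1])
    print(c,np.round(d["world_to_cam"],3).tolist(),d["fx"],d["cx"])
    for l in ["stand","slots","caddy_home","catch","stand_taken","caddy","claws","grip_rail","canister","tumbler","highball","bitters"]:
        W=np.array(d["world_to_cam"])
        for r in manip.mark_of(l,c)[:4]:
            p=W@np.r_[r["xyz"],1]
            print(l,np.round(r["xyz"],3).tolist(),round(r["confidence"],2),"px",int(d["fx"]*p[0]/p[2]+d["cx"]),int(d["fy"]*p[1]/p[2]+d["cy"]))
E
```

```text
{'t': 0.0, 'q': [1.07, 0.528, 1.434, -0.0, 1.181, -0.178], 'qd': [0.001, 0.0, 0.002, 0.002, 0.0, -0.001], 'tau': [0.002, -44.236, -17.803, -0.0, 0.008, -0.0], 'tcp_pos': [0.197, 0.592, 0.193], 'tool_rot': [0.16, 0.987, -0.001, -0.0], 'force': [-0.161, 0.441, 0.891], 'ft_torque': [0.003, 0.05, -0.045], 'gripper_force': 0.0, 'finger_gap': 0.999}
side [[0.998, -0.069, -0.006, -0.541], [-0.051, -0.663, -0.747, -0.008], [0.048, 0.745, -0.665, 1.492], [0.0, 0.0, 0.0, 1.0]] 442.2872189303437 252.6758422023855
stand [0.657, -0.301, 0.001] 0.98 px 298 248
slots [0.655, -0.302, 0.129] 0.71 px 300 218
caddy_home [0.657, -0.306, 0.052] 0.79 px 299 238Traceback (most recent call last):
  File "<stdin>", line 10, in <module>
ValueError: it knows: below_caddy, bitters, caddy, caddy_home, canister, claws, grip_rail, highball, slots, stand, stand_taken, tumbler
```

```bash
cat > h.py <<'E'
from station import manip
import cv2,numpy as np
def look(c,labels,name=None,n=4):
    s=manip.sense();d=manip.snapshot(c)
    if name: cv2.imwrite(f"pics/{name}.png",d["img"][:,:,::-1])
    if c!="wrist": W=np.array(d["world_to_cam"])
    else:
        from scipy.spatial.transform import Rotation as R
        T=np.eye(4);T[:3,:3]=R.from_quat(s["tool_rot"]).as_matrix();T[:3,3]=s["tcp_pos"]
        W=np.linalg.inv(T@np.array(d["tool_from_camera"]))
    for l in labels:
        for r in manip.mark_of(l,c)[:n]:
            p=W@np.r_[r["xyz"],1]
            print(c,l,np.round(r["xyz"],3).tolist(),round(r["confidence"],2),"px",int(d["fx"]*p[0]/p[2]+d["cx"]),int(d["fy"]*p[1]/p[2]+d["cy"]))
    return d,W
def proj(d,W,P):
    p=(W[:3,:3]@np.atleast_2d(P).T).T+W[:3,3]
    return np.c_[d["fx"]*p[:,0]/p[:,2]+d["cx"],d["fy"]*p[:,1]/p[:,2]+d["cy"]]
E
python3 - <<'E'
from h import *
L=["stand","slots","caddy_home","below_caddy","stand_taken","caddy","claws","grip_rail","canister","tumbler","highball","bitters"]
a,_=look("side",L);b,_=look("top",L)
im=np.vstack([a["img"],b["img"]])[:,:,::-1]
cv2.imwrite("pics/side1.png",cv2.resize(a["img"][:,:,::-1],(800,600),interpolation=cv2.INTER_CUBIC))
cv2.imwrite("pics/top1.png",cv2.resize(b["img"][:,:,::-1],(800,600),interpolation=cv2.INTER_CUBIC))
E
```

```text
side stand [0.661, -0.303, 0.0] 0.61 px 300 249
side stand [0.442, -0.103, 0.003] 0.35 px 223 206
side slots [0.655, -0.303, 0.133] 0.87 px 300 217
side caddy_home [0.658, -0.307, 0.054] 0.67 px 300 237
side below_caddy [0.707, -0.147, -0.001] 0.39 px 307 212
side stand_taken [0.647, 0.02, -0.002] 0.88 px 282 180
side caddy [0.484, 0.194, 0.002] 0.58 px 233 151
side caddy [0.478, 0.196, 0.084] 0.45 px 231 133
side claws [0.481, 0.192, 0.086] 0.58 px 231 133
side grip_rail [0.422, 0.171, 0.102] 0.67 px 215 133
side canister [0.546, -0.303, 0.004] 0.88 px 261 250
side canister [0.461, -0.525, -0.0] 0.61 px 234 320
side canister [0.658, -0.302, 0.001] 0.31 px 299 249
side tumbler [0.445, -0.103, 0.002] 0.96 px 224 206
side highball [0.706, -0.144, -0.0] 0.68 px 306 211
side highball [0.398, -0.361, -0.001] 0.6 px 210 270
side bitters [0.396, -0.364, -0.002] 0.85 px 209 271
top stand [0.659, -0.305, 0.003] 0.75 px 292 160
top slots [0.658, -0.302, 0.13] 0.79 px 294 154
top slots [0.482, 0.189, 0.001] 0.27 px 156 211
top caddy_home [0.658, -0.303, 0.054] 0.67 px 293 158
top caddy_home [0.543, -0.3, -0.002] 0.46 px 291 192
top below_caddy [0.589, -0.297, 0.001] 0.73 px 290 180
top stand_taken [0.645, 0.022, -0.003] 0.62 px 203 166
top stand_taken [0.658, -0.307, 0.004] 0.4 px 293 161
top caddy [0.445, -0.104, 0.002] 0.73 px 238 220
top caddy [0.483, 0.194, 0.003] 0.72 px 155 211
top claws [0.481, 0.196, 0.082] 0.95 px 150 210
top grip_rail [0.425, 0.172, 0.099] 0.9 px 156 225
top canister [0.455, -0.526, -0.002] 0.7 px 354 215
top canister [0.541, -0.302, -0.004] 0.65 px 292 193
top tumbler [0.444, -0.104, 0.002] 0.54 px 238 220
top highball [0.708, -0.147, 0.002] 0.91 px 249 148
top bitters [0.406, -0.364, -0.0] 0.57 px 310 230
top bitters [0.484, 0.192, -0.002] 0.26 px 156 211
```

View pics/side1.png

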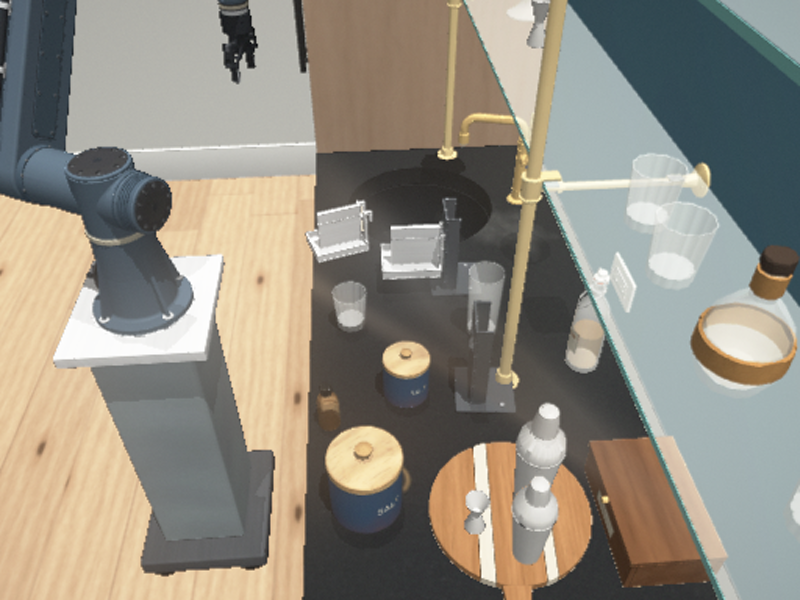

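View pics/top1.png

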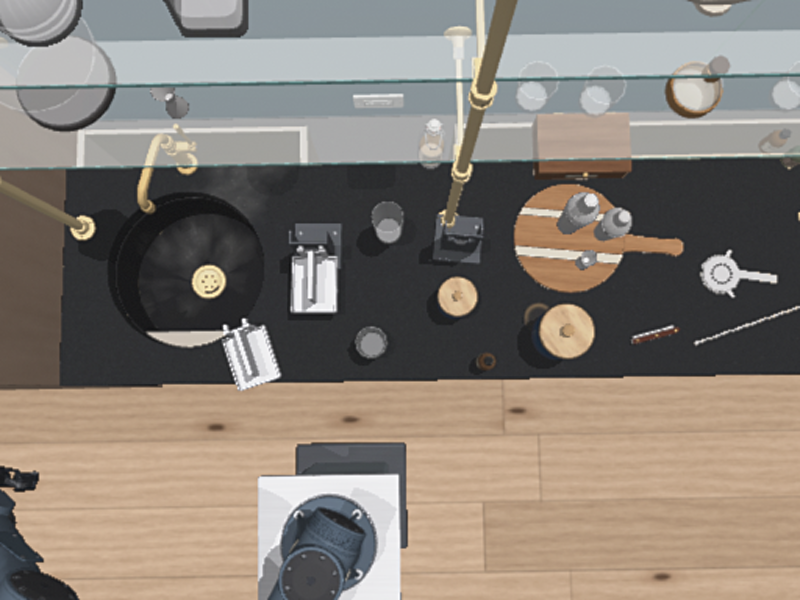

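The small canister (label, px (405,372) in the side view, (457,296) in the top view) is the one in front of the empty stand (475,350). The large canister, px (365,480), is a look-alike without a role, since the job needs the smaller one. The loose caddy is at top px (250,355) and the taken stand at (315,270). There is free space for the canister on the +y side, between the tumbler (371,343) and the highball (388,222).

>>> {"api": "move_arm", "payload": {"increments": [[[1,0.03,-0.04,0.015,2.3],[1,0.03,-0.04,0.015,2.3],[1,0.03,-0.04,0.015,2.3],[1,0.03,-0.04,0.015,2.3],[1,0.03,-0.04,0.015,2.3],[1,0.03,-0.04,0.015,2.3],[1,0.03,-0.04,0.015,2.3],[1,0.03,-0.04,0.0,2.3]]]}}

```text
t: 2.3
tcp_pos: [0.431, 0.2838, 0.2975]
tool_rot: [-0.001, 1.0, 0.001, 0.003]
force: [0.7, 0.8, -0.5]
finger_gap: 0.002
gripper_force: 0.0
```

>>> {"api": "move_arm", "payload": {"increments": [[[1,0.01,-0.05,0,0],[1,0.01,-0.05,0,0],[1,0.01,-0.05,0,0],[1,0,-0.05,0,0],[1,0,-0.05,0,0],[1,0,-0.05,0,0],[1,0,-0.05,0,0],[1,0,-0.05,0,0]]]}}

```text
t: 3.1
tcp_pos: [0.4579, -0.1144, 0.2953]
tool_rot: [0.0, 1.0, -0.0, 0.0]
force: [0.5, -0.6, -0.4]
finger_gap: -0.003
gripper_force: 0.0
```

>>> {"api": "move_arm", "payload": {"increments": [[[1,0.0,-0.05,0.0,0],[1,0.0,-0.05,0,0],[1,0.0,-0.05,0,0],[1,0,-0.03,0,0],[1,0,0,0,0]]]}}

```text
t: 3.6
tcp_pos: [0.4581, -0.297, 0.2947]
tool_rot: [0.003, 1.0, -0.001, 0.0]
force: [0.2, 0.5, -0.4]
finger_gap: -0.002
gripper_force: 0.0
```

```bash
python3 - <<'E'
from h import *
print(np.round(manip.sense()["tcp_pos"],4))
d,W=look("wrist",["stand","slots","caddy_home","below_caddy","canister","bitters"])
print(np.round(d["tool_from_camera"],3).tolist())
cv2.imwrite("pics/w1.png",cv2.resize(d["img"][:,:,::-1],(800,600),interpolation=cv2.INTER_CUBIC))
look("top",["stand","caddy_home","canister"]);look("side",["canister","stand"])
E
```

```text
[ 0.4581 -0.297   0.2947]
wrist stand [0.642, 0.023, 0.0] 0.75 px 454 251
wrist stand [0.443, -0.102, -0.003] 0.41 px 390 124
wrist slots [0.643, 0.022, -0.003] 0.37 px 453 251
wrist canister [0.54, -0.295, 0.005] 0.96 px 252 193
wrist canister [0.462, -0.525, 0.005] 0.86 px 88 140
wrist bitters [0.398, -0.358, -0.002] 0.63 px 205 92
[[-0.001, -0.948, -0.319, 0.082], [1.0, -0.0, -0.001, 0.001], [0.001, -0.319, 0.948, -0.18], [0.0, 0.0, 0.0, 1.0]]
top stand [0.656, -0.304, 0.001] 0.56 px 292 161
top caddy_home [0.655, -0.306, 0.052] 0.64 px 293 159
top canister [0.456, -0.525, -0.001] 0.59 px 354 215
top canister [0.543, -0.3, -0.003] 0.45 px 291 192
side canister [0.545, -0.302, 0.002] 0.94 px 260 251
side canister [0.46, -0.526, -0.001] 0.86 px 234 320
side canister [0.705, -0.146, 0.001] 0.66 px 306 211
side stand [0.661, -0.3, 0.0] 0.87 px 299 248
```

View pics/w1.png

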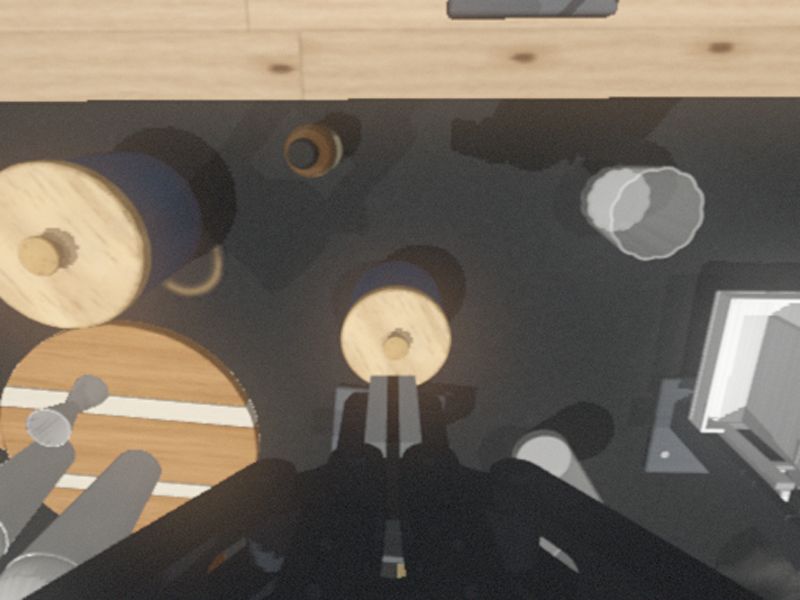

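The wrist view shows the small canister at px (396,335), the bitters bottle at (315,150), the tumbler at (645,210) and the highball at (555,460). The push path towards +y is free. I'll go down on the canister's -y side.

>>> {"api": "move_arm", "payload": {"increments": [[[1,0.043,-0.045,0,0],[1,0.043,-0.045,0,0],[1,0,0,-0.045,0],[1,0,0,-0.045,0],[1,0,0,-0.045,0],[1,0,0,-0.045,0],[1,0,0,-0.04,0],[1,0,0,-0.04,0]]]}}

```text
t: 5.1
tcp_pos: [0.5273, -0.3647, 0.0332]
tool_rot: [0.0, 1.0, -0.0, 0.0]
force: [-0.1, -0.3, 0.7]
finger_gap: 0.002
gripper_force: 0.0
```

>>> {"api": "move_arm", "payload": {"increments": [[[1,0,0,0,0],[1,0,0.008,0,0],[1,0,0.008,0,0],[1,0,0.008,0,0],[1,0,0.008,0,0],[1,0,0.008,0,0],[1,0,0.008,0,0],[1,0,0.008,0,0]]]}}

```text
t: 5.9
tcp_pos: [0.5285, -0.3097, 0.0364]
tool_rot: [0.0, 1.0, -0.002, 0.001]
force: [-0.4, -5.1, 5.6]
finger_gap: -0.004
gripper_force: 3.1
```

```bash
python3 - <<'E'
from h import *
look("top",["canister"]);d,W=look("side",["canister"])
cv2.imwrite("pics/s2.png",cv2.resize(d["img"][180:290,190:350,::-1],(800,550),interpolation=cv2.INTER_CUBIC))
s=manip.sense();print(s["force"],s["ft_torque"],s["tcp_pos"])
E
```

```text
top canister [0.457, -0.523, -0.0] 0.68 px 354 215
top canister [0.547, -0.259, -0.003] 0.6 px 280 191
side canister [0.551, -0.261, 0.0] 0.59 px 261 240
[-0.55339575 -1.13102465  1.26298166] [-0.17632423 -0.04356992  0.02375318] [ 0.52727981 -0.30786204  0.03504808]
```

View pics/s2.png

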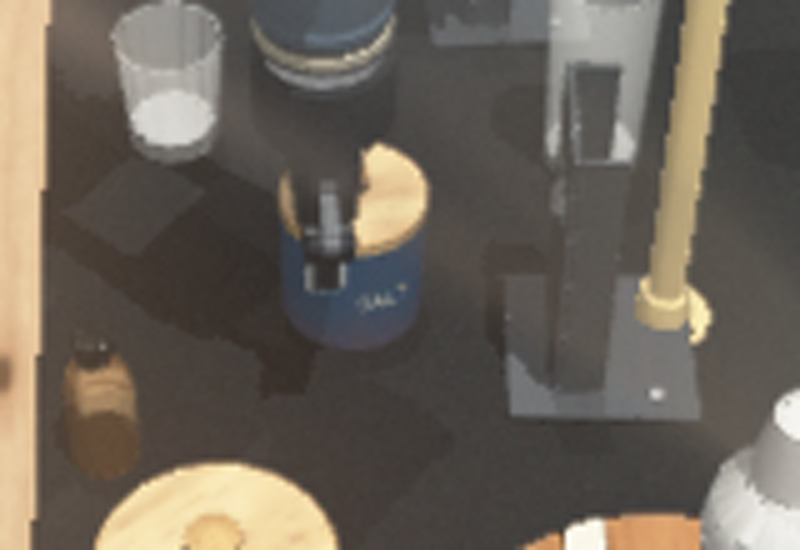

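The canister is still upright, now at about (0.549,-0.26), but the contact is off its centre. I'll back off, centre on it in x and go on.

>>> {"api": "move_arm", "payload": {"increments": [[[1,0,-0.02,-0.003,0],[1,0.012,0,0,0],[1,0.012,0,0,0],[1,0,0.01,0,0],[1,0,0.01,0,0],[1,0,0.008,0,0],[1,0,0.008,0,0],[1,0,0.008,0,0]]]}}

```text
t: 6.9
tcp_pos: [0.5513, -0.284, 0.0323]
tool_rot: [0.0, 1.0, -0.0, 0.0]
force: [-0.6, -2.0, 0.7]
finger_gap: -0.002
gripper_force: 1.1
```

>>> {"api": "move_arm", "payload": {"increments": [[[1,0,0.008,0,0],[1,0,0.008,0,0],[1,0,0.008,0,0],[1,0,0.008,0,0],[1,0,0.008,0,0],[1,0,0.008,0,0],[1,0,0.004,0,0],[1,0,0.0,0,0]]]}}

```text
t: 7.7
tcp_pos: [0.5509, -0.2314, 0.0318]
tool_rot: [0.0, 1.0, 0.001, -0.0]
force: [-0.1, -1.3, -0.7]
finger_gap: 0.003
gripper_force: 0.4
```

```bash
python3 - <<'E'
from h import *
look("top",["canister"]);d,W=look("side",["canister"])
s=manip.sense();print(s["force"],s["tcp_pos"])
E
```

```text
top canister [0.46, -0.523, -0.001] 0.64 px 354 214
side canister [0.461, -0.528, -0.0] 0.95 px 234 321
side canister [0.545, -0.182, -0.0] 0.9 px 257 222
side canister [0.396, -0.363, -0.001] 0.43 px 209 271
[ 0.96155062 -0.59487446 -0.28432146] [ 0.55096838 -0.23244478  0.03168395]
```

>>> {"api": "move_arm", "payload": {"increments": [[[1,0,0.008,0,0],[1,0,0.008,0,0],[1,0,0.008,0,0],[1,0,0.008,0,0],[1,0,0.008,0,0],[1,0,0.008,0,0],[1,0,0.005,0,0],[1,0,0.0,0,0]]]}}

```text
t: 8.7
tcp_pos: [0.5508, -0.1782, 0.0318]
tool_rot: [-0.0, 1.0, 0.001, -0.001]
force: [0.1, 0.1, -0.9]
finger_gap: -0.0
gripper_force: 0.4
```

>>> {"api": "move_arm", "payload": {"increments": [[[1,0,-0.02,0,0],[1,0,-0.03,0,0],[1,0,-0.01,0.03,0],[1,0,0,0.05,0],[1,-0.01,0,0.05,0],[1,-0.02,0,0.05,0],[1,-0.03,0,0.05,0],[1,-0.03,0,0.03,0]]]}}

```text
t: 9.5
tcp_pos: [0.467, -0.2394, 0.2828]
tool_rot: [0.0, 1.0, -0.0, 0.001]
force: [0.1, -0.5, 0.8]
finger_gap: 0.006
gripper_force: 0.0
```

```bash
python3 - <<'E'
from h import *
look("top",["canister"]);d,W=look("side",["canister"])
s=manip.sense();print(s["tcp_pos"],s["q"])
look("wrist",["canister"])
E
```

```text
top canister [0.542, -0.122, -0.0] 0.77 px 242 193
side canister [0.545, -0.127, 0.004] 0.92 px 256 209
side canister [0.461, -0.528, 0.0] 0.63 px 235 320
[ 0.46678183 -0.23915113  0.28050708] [-6.87295608e-01  2.94501178e-01  1.57048741e+00  9.20770179e-04
  1.27638041e+00 -2.25680248e+00]
wrist canister [0.538, -0.12, 0.001] 0.93 px 334 187
wrist canister [0.463, -0.523, 0.001] 0.64 px 41 135
```

Canister is at (0.544,-0.124), standing, about 85 mm clear. Next I'll turn the tool half round, so the camera faces the stand, and look at the stand.

>>> {"api": "move_arm", "payload": {"increments": [[[-1,-0.005,0,0.01,-8.5],[-1,-0.005,0,0.01,-8.5],[-1,-0.005,0,0,-8.5],[-1,-0.005,0,0,-8.5],[-1,-0.005,0,0,-8.5],[-1,0,0,0,-8.5],[-1,0,0,0,-8.5],[-1,0,0,0,-8.5]]]}}

```text
t: 10.6
tcp_pos: [0.4423, -0.2389, 0.2979]
tool_rot: [0.562, 0.827, 0.001, -0.002]
force: [-0.3, 0.4, 0.3]
finger_gap: 0.999
gripper_force: 0.0
```

>>> {"api": "move_arm", "payload": {"increments": [[[-1,0,0,0,-8.5],[-1,0,0,0,-8.5],[-1,0,0,0,-8.5],[-1,0,0,0,-8.5],[-1,0,0,0,-8.5],[-1,0,0,0,-8.5],[-1,0,0,0,-8.5],[-1,0,0,0,-8.5]]]}}

```text
t: 11.4
tcp_pos: [0.4423, -0.2389, 0.2979]
tool_rot: [0.928, 0.372, -0.001, -0.002]
force: [-0.6, 1.0, -0.8]
finger_gap: 0.998
gripper_force: 0.0
```

>>> {"api": "move_arm", "payload": {"increments": [[[-1,0,0,0,-8.5],[-1,0,0,0,-8.5],[-1,0,0,0,-8.5],[-1,0,0,0,-8.5],[-1,0,0,0,-8.5],[-1,0,0,0,-1.5],[-1,0,0,0,0]]]}}

```text
t: 12.1
tcp_pos: [0.4422, -0.2392, 0.2987]
tool_rot: [1.0, 0.001, -0.001, -0.001]
force: [-0.9, -0.3, -0.3]
finger_gap: 1.003
gripper_force: 0.0
```

```bash
python3 - <<'E'
from h import *
s=manip.sense();print(s["tcp_pos"],s["tool_rot"],s["q"])
d,W=look("wrist",["stand","slots","caddy_home","below_caddy","stand_taken"])
np.savez("w2.npz",W=W,K=[d["fx"],d["fy"],d["cx"],d["cy"]],img=d["img"])
cv2.imwrite("pics/w2.png",cv2.resize(d["img"][:,:,::-1],(800,600),interpolation=cv2.INTER_CUBIC))
E
```

```text
[ 0.4422258  -0.23919367  0.29874044] [ 0.99999815  0.00105075 -0.00114318 -0.00113878] [-7.18570062e-01  2.45622454e-01  1.58875622e+00  2.13091116e-04
  1.31043459e+00  8.50069572e-01]
```

View pics/w2.png

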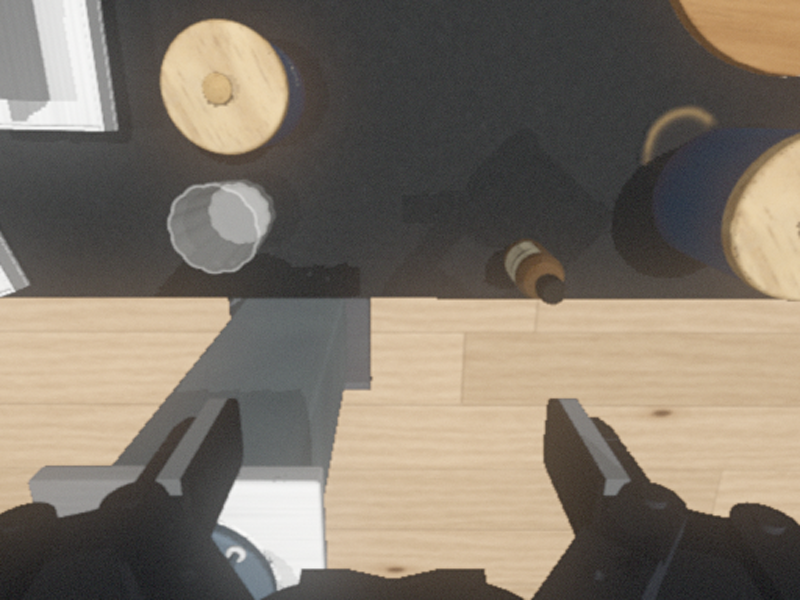

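This view faces back to the base, and from this orientation the camera will look down on the claws and slots from above. I'll move forward so the stand comes into view.

>>> {"api": "move_arm", "payload": {"increments": [[[-1,0.025,-0.013,0,0],[-1,0.025,-0.013,0,0],[-1,0.025,-0.013,0,0],[-1,0.025,-0.013,0,0],[-1,0.025,-0.013,0,0],[-1,0,0,0,0],[-1,0,0,0,0]]]}}

```text
t: 13.1
tcp_pos: [0.567, -0.3045, 0.2996]
tool_rot: [1.0, -0.0, -0.001, -0.0]
force: [-0.2, -0.3, 0.1]
finger_gap: 1.001
gripper_force: 0.0
```

```bash
python3 - <<'E'
from h import *
s=manip.sense();print(s["tcp_pos"],s["tool_rot"],s["q"])
d,W=look("wrist",["stand","slots","caddy_home","below_caddy"])
np.savez("w3.npz",W=W,K=[d["fx"],d["fy"],d["cx"],d["cy"]],img=d["img"])
print(d["fx"],d["cx"],d["cy"])
from itertools import product
for yaw in (0,):
    P=[(0.658,-0.303+y,z) for y,z in product((-.04,.04),(0.008,.19))]
    print(np.round(proj(d,W,P)*800/512))
cv2.imwrite("pics/w3.png",cv2.resize(d["img"][:,:,::-1],(800,600),interpolation=cv2.INTER_CUBIC))
E
```

```text
[ 0.56697714 -0.30451682  0.29964749] [ 9.99999681e-01 -7.82455270e-05 -6.40739001e-04 -4.70022392e-04] [-6.66188277e-01  4.62429030e-01  1.24716715e+00 -5.32746129e-05
  1.43358490e+00  9.04771870e-01]
wrist stand [0.654, -0.303, -0.001] 0.7 px 250 71
wrist slots [0.665, -0.304, 0.132] 0.96 px 251 58
wrist caddy_home [0.661, -0.306, 0.048] 0.58 px 252 65
wrist below_caddy [0.66, -0.303, 0.049] 0.68 px 250 66
338.18389540075646 251.02104193256972 189.25652895615855
[[439. 107.]
 [469. 100.]
 [344. 107.]
 [313. 100.]]
```

View pics/w3.png

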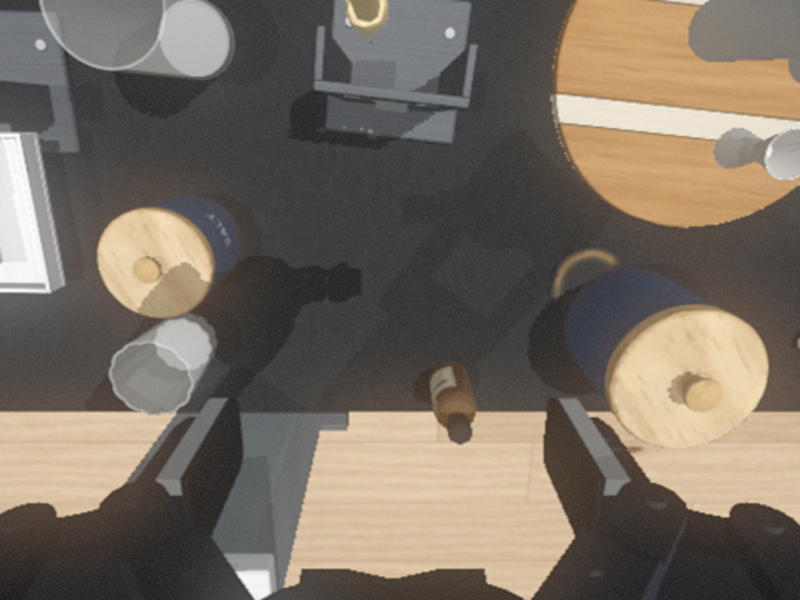

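The stand's top edge runs from px (314,88) to (470,105), so it is yawed by several degrees. I'll zoom in to measure that.

```bash
cat >> h.py <<'E'
def backproj(K,W,px,z):
    fx,fy,cx,cy=K;M=np.linalg.inv(W)
    r=M[:3,:3]@np.array([(px[0]-cx)/fx,(px[1]-cy)/fy,1]);o=M[:3,3]
    return o+r*(z-o[2])/r[2]
E
python3 - <<'E'
from h import *
a=np.load("w3.npz");im=a["img"][:,:,::-1]
c=im[0:110,190:320]
c=cv2.convertScaleAbs(cv2.resize(c,(780,660)[:2],interpolation=cv2.INTER_CUBIC),alpha=2,beta=10)[:600]
cv2.imwrite("pics/w3c.png",c)
E
```

```text
(no output)
```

View pics/w3c.png

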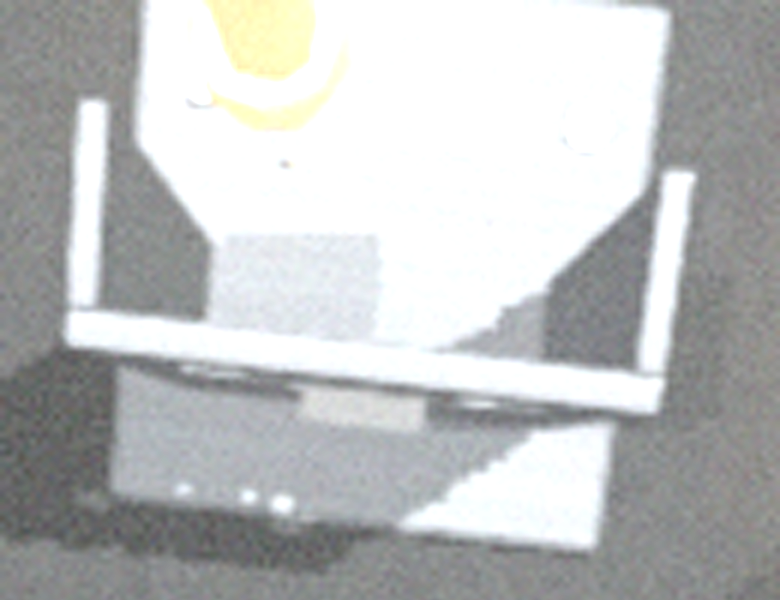

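The crop shows the plate's top front edge from (64,346) to (658,413) and the foot's front edge from (113,495) to (595,550); the tongue is at (362,405).

```bash
python3 - <<'E'
from h import *
a=np.load("w3.npz")
f=lambda u,v,z:backproj(a["K"],a["W"],(190+u/6,v/6),z)
for (A,B,z,x0) in [((64,346),(658,413),.19,0),((113,495),(595,550),.008,-.025)]:
    p,q=f(*A,z),f(*B,z);d=p-q;th=np.arctan2(-d[0],d[1])
    m=(p+q)/2;o=m-x0*np.array([np.cos(th),np.sin(th),0])
    print(p,q,"len",np.linalg.norm(d),"yaw",np.degrees(th),"origin",o)
look("top",["caddy","claws","grip_rail"]);look("side",["caddy","claws","grip_rail"])
E
```

```text
[ 0.66272978 -0.26357929  0.19      ] [ 0.65425456 -0.34301951  0.19      ] len 0.07989103137729854 yaw -6.089669616765971 origin [ 0.65849217 -0.3032994   0.19      ]
[ 0.64022403 -0.24763486  0.008     ] [ 0.62840307 -0.35487417  0.008     ] len 0.10788884590076109 yaw -6.290301208936575 origin [ 0.65916304 -0.30399367  0.008     ]
top caddy [0.482, 0.19, 0.001] 0.73 px 156 211
top claws [0.483, 0.192, 0.08] 0.94 px 151 209
top grip_rail [0.654, -0.304, 0.056] 0.18 px 293 159
side caddy [0.482, 0.195, 0.002] 0.92 px 232 151
side claws [0.48, 0.194, 0.081] 0.89 px 231 134
side grip_rail [0.422, 0.169, 0.099] 0.67 px 215 134
```

The stand's origin is (0.659,-0.304) and its yaw is -6.2°; plate and foot lengths agree with the given sizes. Now to the caddy.

>>> {"api": "move_arm", "payload": {"increments": [[[-1,-0.016,0.045,0,2],[-1,-0.016,0.045,0,2],[-1,-0.016,0.045,0,2],[-1,-0.016,0.045,0,2],[-1,-0.016,0.045,0,2],[-1,-0.016,0.045,0,2],[-1,-0.016,0.045,0,2],[-1,-0.016,0.045,0,2]]]}}

```text
t: 14.55
tcp_pos: [0.4384, 0.0569, 0.3006]
tool_rot: [0.99, 0.139, 0.0, 0.0]
force: [1.0, -0.2, -0.1]
finger_gap: 1.001
gripper_force: 0.0
```

>>> {"api": "move_arm", "payload": {"increments": [[[-1,-0.006,0.045,0,2.5],[-1,-0.006,0.04,0,2.5],[-1,0,0.025,0,0],[-1,0,0,0,0],[-1,0,0,0,0]]]}}

```text
t: 15.05
tcp_pos: [0.4271, 0.1654, 0.3004]
tool_rot: [0.983, 0.183, 0.0, 0.0]
force: [-0.8, -0.4, 0.2]
finger_gap: 1.001
gripper_force: 0.0
```

```bash
python3 - <<'E'
from h import *
s=manip.sense();print(s["tcp_pos"],s["tool_rot"],s["q"])
d,W=look("wrist",["caddy","claws","grip_rail"])
np.savez("w4.npz",W=W,K=[d["fx"],d["fy"],d["cx"],d["cy"]],img=d["img"])
cv2.imwrite("pics/w4.png",cv2.resize(d["img"][:,:,::-1],(800,600),interpolation=cv2.INTER_CUBIC))
E
```

```text
[0.42710752 0.16539864 0.30035741] [9.83162117e-01 1.82735145e-01 3.72097956e-05 3.41718921e-04] [ 1.25190776e-01  1.71818350e-01  1.68385552e+00 -7.06402356e-04
  1.28580455e+00  1.32865020e+00]
wrist caddy [0.483, 0.195, -0.002] 0.84 px 245 90
wrist claws [0.483, 0.193, 0.08] 0.6 px 246 94
wrist grip_rail [0.423, 0.171, 0.102] 0.85 px 245 153
wrist grip_rail [0.443, -0.102, 0.001] 0.35 px 421 190
```

View pics/w4.png

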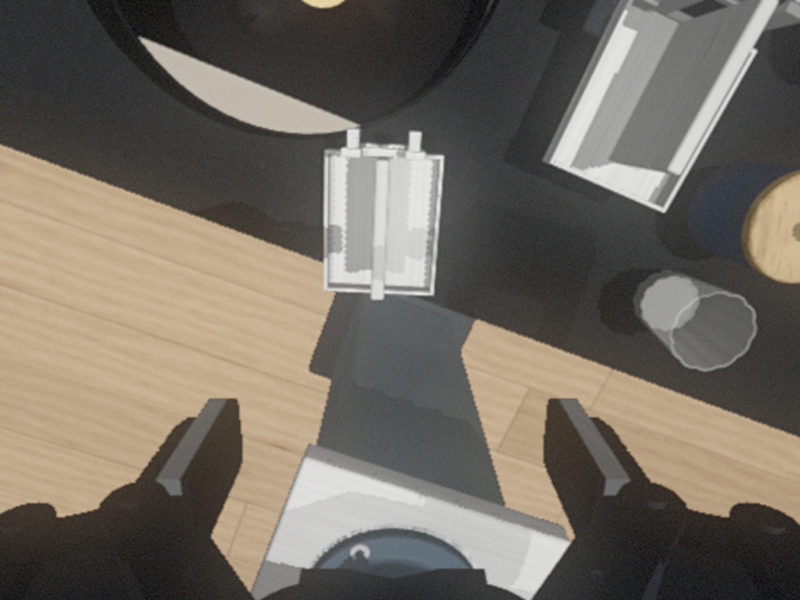

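The caddy is at px (383,220), its claws at (353,140) and (415,140) point away from the base, and the rail runs from (383,160) to (378,298).

```bash
python3 - <<'E'
from h import *
a=np.load("w4.npz");f=lambda u,v,z:backproj(a["K"],a["W"],(u*.64,v*.64),z)
p,q=f(383,160,.1),f(378,298,.1);d=p-q
print(p,q,np.linalg.norm(d),np.degrees(np.arctan2(d[1],d[0])))
l,r=f(353,131,.09),f(415,134,.09);d=l-r;print("claw tips",l,r,np.linalg.norm(d),np.degrees(np.arctan2(-d[0],d[1])))
# edges tray back/front top corners z .022
for A,B in [((324,291),(434,294)),]:
    l,r=f(*A,.022),f(*B,.022);d=l-r;print(l,r,np.linalg.norm(d),np.degrees(np.arctan2(-d[0],d[1])))
E
```

```text
[0.47573784 0.19136111 0.1       ] [0.37903275 0.15889142 0.1       ] 0.1020105689395869 18.559982996186942
claw tips [0.48599391 0.21801522 0.09      ] [0.49979513 0.17644099 0.09      ] 0.04380513902623931 18.36439890719701
[0.34209951 0.19966952 0.022     ] [0.37537867 0.10487018 0.022     ] 0.10047097778928442 19.343548968785758
```

>>> {"api": "move_arm", "payload": {"increments": [[[-1,-0.001,0.009,0,-2.4],[-1,0,0,-0.045,0],[-1,0,0,-0.045,0],[-1,0,0,-0.045,0],[-1,0,0,-0.045,0],[-1,0,0,-0.03,0],[-1,0,0,-0.024,0],[-1,0,0,0,0]]]}}

```text
t: 16.05
tcp_pos: [0.4243, 0.173, 0.0638]
tool_rot: [0.987, 0.16, -0.003, -0.0]
force: [0.3, -0.1, 0.4]
finger_gap: 1.0
gripper_force: 0.0
```

```bash
python3 - <<'E'
from h import *
s=manip.sense();print(s["tcp_pos"],s["tool_rot"],s["force"])
E
```

```text
[0.42425918 0.17296229 0.06376538] [ 9.87066129e-01  1.60276023e-01 -3.47188950e-03 -1.48808543e-05] [ 0.31338524 -0.05031033  0.36285896]
```

>>> {"api": "move_arm", "payload": {"increments": [[[1,0,0,0,0],[1,0,0,0,0],[1,0,0,0,0],[1,0,0,0,0],[1,0,0,0,0],[1,0,0,0,0],[1,0,0,0,0],[1,0,0,0,0]]], "newtons": 90}}

```text
t: 16.85
tcp_pos: [0.4261, 0.1744, 0.0663]
tool_rot: [0.987, 0.161, -0.0, -0.0]
force: [-0.3, 0.8, 0.5]
finger_gap: -0.0
gripper_force: 0.0
```

>>> {"api": "move_arm", "payload": {"increments": [[[1,0,0,0.02,0],[1,0,0,0.03,0],[1,0,0,0.04,0],[1,0,0,0.04,0],[1,0,0,0.04,0],[1,0,0,0.03,0],[1,0,0,0,0]]]}}

```text
t: 17.55
tcp_pos: [0.4291, 0.1749, 0.2706]
tool_rot: [0.987, 0.161, 0.005, 0.0]
force: [0.3, 0.2, -0.1]
finger_gap: -0.001
gripper_force: 0.0
```

The gripper shut fully, with no force on the pads, so the grasp failed. I'll look.

```bash
python3 - <<'E'
from h import *
L=["caddy","claws","grip_rail"]
look("top",L);look("side",L)
d,W=look("wrist",L)
np.savez("w5.npz",W=W,K=[d["fx"],d["fy"],d["cx"],d["cy"]],img=d["img"])
cv2.imwrite("pics/w5.png",cv2.resize(d["img"][:,:,::-1],(800,600),interpolation=cv2.INTER_CUBIC))
E
```

```text
top caddy [0.48, 0.189, 0.002] 0.86 px 156 211
top caddy [0.71, -0.144, -0.0] 0.58 px 248 148
top claws [0.48, 0.195, 0.08] 0.87 px 150 210
top claws [0.406, -0.362, 0.001] 0.18 px 310 230
top grip_rail [0.426, 0.173, 0.097] 0.69 px 155 225
side caddy [0.481, 0.193, 0.003] 0.94 px 232 151
side claws [0.48, 0.196, 0.086] 0.72 px 231 132
side grip_rail [0.422, 0.168, 0.1] 0.81 px 215 134
wrist caddy [0.484, 0.194, -0.001] 0.96 px 251 91
wrist claws [0.482, 0.195, 0.08] 0.57 px 250 97
wrist grip_rail [0.428, 0.172, 0.103] 0.95 px 254 157
```

View pics/w5.png

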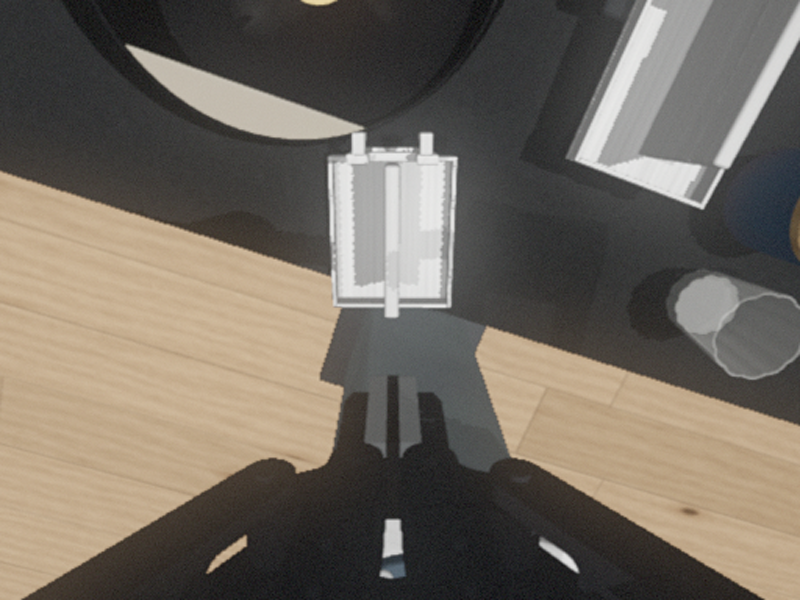

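```bash
python3 - <<'E'
from h import *
d=manip.snapshot("side");W=np.array(d["world_to_cam"])
print("TCP at s2 crop px",(proj(d,W,[[.5275,-.308,.035],[.5275,-.308,.075]])-[190,180])*5)
s=manip.sense();p=s["tcp_pos"];print(p)
print(proj(d,W,[p,p+np.array([0,0,.04])]))
o=proj(d,W,[p])[0].astype(int)
c=d["img"][o[1]-60:o[1]+50,o[0]-80:o[0]+80,::-1].copy()
cv2.imwrite("pics/s3.png",cv2.resize(c,(800,550),interpolation=cv2.INTER_CUBIC))
E
```

```text
TCP at s2 crop px [[324.13995979 326.72157381]
 [323.93141675 278.74064413]]
[0.42610798 0.17431112 0.26601035]
[[213.50454598  91.47733523]
 [212.70490266  80.37765143]]
```

View pics/s3.png

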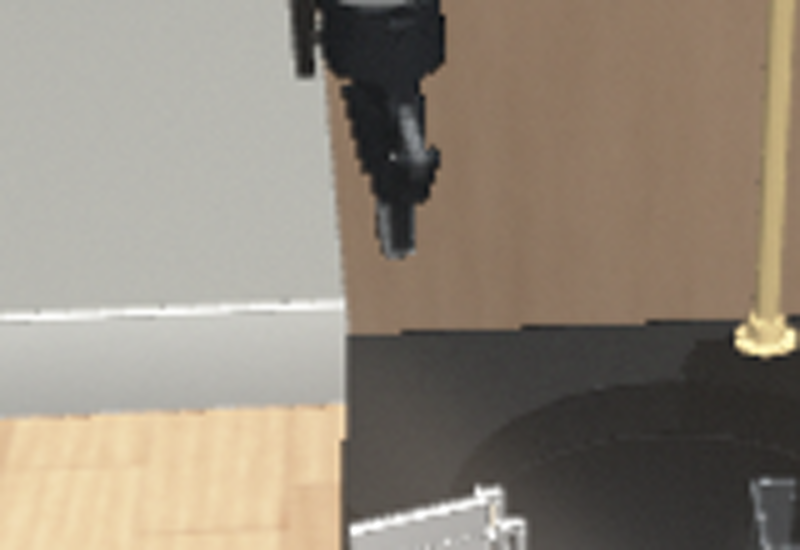

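This crop explains the miss. The real fingertips, at px (398,257), sit about 31 mm above where the reported TCP projects, (400,302). The earlier side crop gives the same offset with the tool turned half round, so the pads closed above the rail. I'll add the offset and grasp again with reported z ≈ 0.036.

>>> {"api": "move_arm", "payload": {"increments": [[[-1,0,0,0,0],[-1,0,0,0,0],[-1,0,0,0,0],[-1,0,0,-0.02,0],[-1,0,0,-0.04,0],[-1,0,0,-0.045,0],[-1,0,0,-0.045,0],[-1,0,0,-0.03,0]]]}}

```text
t: 19.0
tcp_pos: [0.425, 0.1741, 0.0841]
tool_rot: [0.987, 0.161, -0.001, -0.0]
force: [-0.1, 0.9, 0.3]
finger_gap: 0.997
gripper_force: 0.0
```

>>> {"api": "move_arm", "payload": {"increments": [[[-1,0,0,-0.02,0],[-1,0,0,-0.015,0],[-1,0,0,-0.015,0],[-1,0,0,0,0]]]}}

```text
t: 19.4
tcp_pos: [0.4253, 0.1741, 0.0349]
tool_rot: [0.987, 0.161, -0.002, -0.0]
force: [-0.5, 0.2, -0.0]
finger_gap: 1.002
gripper_force: 0.0
```

>>> {"api": "move_arm", "payload": {"increments": [[[1,0,0,0,0],[1,0,0,0,0],[1,0,0,0,0],[1,0,0,0,0],[1,0,0,0,0],[1,0,0,0,0],[1,0,0,0,0],[1,0,0,0,0]]], "newtons": 90}}

```text
t: 20.2
tcp_pos: [0.4263, 0.1745, 0.0366]
tool_rot: [0.987, 0.161, 0.0, -0.0]
force: [-1.0, 1.4, 4.7]
finger_gap: 0.1
gripper_force: 89.6
```

>>> {"api": "move_arm", "payload": {"increments": [[[1,0,0,0.01,0],[1,0,0,0.02,0],[1,0,0,0.03,0],[1,0,0,0.04,0],[1,0,0,0.04,0],[1,0,0,0.04,0],[1,0,0,0.03,0],[1,0,0,0,0]]]}}

```text
t: 21.0
tcp_pos: [0.4288, 0.1747, 0.2505]
tool_rot: [0.987, 0.161, 0.005, 0.0]
force: [1.0, 0.6, -2.6]
finger_gap: 0.098
gripper_force: 88.8
```

```bash
python3 - <<'E'
from h import *
L=["caddy","claws","grip_rail"]
s=manip.sense();print(s["tcp_pos"],s["force"],s["finger_gap"],s["gripper_force"])
dt,Wt=look("top",L);ds,Ws=look("side",L)
d,W=look("wrist",L)
np.savez("w6.npz",W=W,K=[d["fx"],d["fy"],d["cx"],d["cy"]],img=d["img"])
o=proj(ds,Ws,[s["tcp_pos"]])[0].astype(int)
c=ds["img"][max(0,o[1]-80):o[1]+60,o[0]-80:o[0]+80,::-1]
w=d["img"][:,:,::-1]
cv2.imwrite("pics/c6.png",np.hstack([cv2.resize(w,(480,360)),cv2.resize(c,(320,int(320*c.shape[0]/c.shape[1]*1)),interpolation=cv2.INTER_CUBIC)[:360] if 0 else cv2.resize(c,(320,360))]))
E
```

```text
[0.42884032 0.17468226 0.25054174] [ 0.99767418  0.59511437 -2.60975925] 0.09787996250948544 88.77626180648804
top caddy [0.486, 0.191, 0.216] 0.69 px 142 205
top claws [0.483, 0.192, 0.296] 0.69 px 136 203
top grip_rail [0.428, 0.172, 0.311] 0.57 px 141 221
side claws [0.478, 0.193, 0.291] 0.89 px 228 81
side grip_rail [0.421, 0.169, 0.308] 0.95 px 211 80
side grip_rail [0.705, -0.148, -0.0] 0.56 px 306 212
wrist caddy [0.484, 0.195, 0.206] 0.84 px 250 109
wrist claws [0.48, 0.196, 0.287] 0.8 px 245 136
wrist grip_rail [0.426, 0.173, 0.313] 0.97 px 255 297
```

View pics/c6.png

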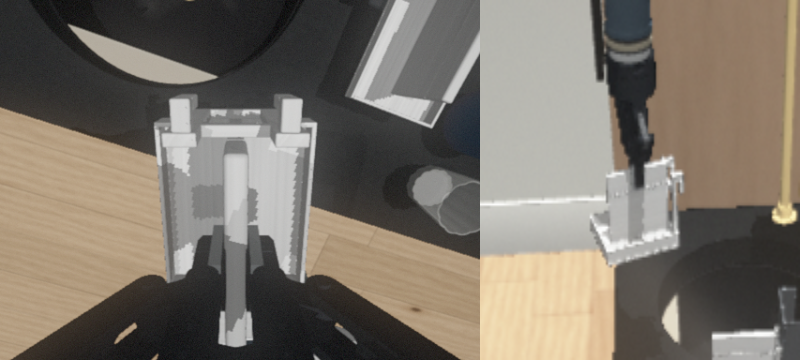

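The caddy is held level, 38 mm below the reported TCP at its underside, with the claws at px (180,115) and (288,115) in the left picture. I'll carry it high to a place in front of the stand and turn it by -25°.

>>> {"api": "move_arm", "payload": {"increments": [[[1,0.007,-0.03,0,-2],[1,0.007,-0.035,0,-2],[1,0.007,-0.035,0,-2],[1,0.007,-0.035,0,-2],[1,0.007,-0.035,0,-2],[1,0.007,-0.035,0,-2],[1,0.007,-0.035,0,-2],[1,0.007,-0.035,0,-2]]]}}

```text
t: 22.4
tcp_pos: [0.4823, -0.1022, 0.2462]
tool_rot: [1.0, 0.022, 0.0, -0.0]
force: [1.1, 0.2, -2.7]
finger_gap: 0.1
gripper_force: 88.8
```

>>> {"api": "move_arm", "payload": {"increments": [[[1,0.005,-0.035,0,-2],[1,0.005,-0.035,0,-2],[1,0.005,-0.035,0,-2],[1,0.005,-0.035,0,-2],[1,0.005,-0.03,0,-0.8],[1,0,-0.02,0,0],[1,0,0,0,0],[1,0,0,0,0]]]}}

```text
t: 23.2
tcp_pos: [0.5065, -0.2899, 0.2458]
tool_rot: [0.999, -0.055, -0.001, -0.001]
force: [-0.3, 0.1, -2.5]
finger_gap: 0.095
gripper_force: 88.8
```

```bash
python3 - <<'E'
from h import *
L=["claws","grip_rail","slots"]
s=manip.sense();print(s["tcp_pos"],s["tool_rot"],np.degrees(2*np.arctan2(s["tool_rot"][1],s["tool_rot"][0])),s["finger_gap"],s["gripper_force"])
look("top",L,n=2);look("side",L,n=2)
d,W=look("wrist",L)
np.savez("w7.npz",W=W,K=[d["fx"],d["fy"],d["cx"],d["cy"]],img=d["img"])
cv2.imwrite("pics/w7.png",cv2.resize(d["img"][:,:,::-1],(800,600),interpolation=cv2.INTER_CUBIC))
E
```

```text
[ 0.50654107 -0.28988026  0.24576506] [ 9.98506829e-01 -5.46130020e-02 -7.00011692e-04 -1.02112195e-03] -6.261308954251564 0.09456581766651052 88.81434917449951
top grip_rail [0.506, -0.292, 0.307] 0.59 px 296 192
top slots [0.657, -0.301, 0.132] 0.62 px 294 154
side claws [0.564, -0.293, 0.293] 0.76 px 268 170
side claws [0.396, -0.364, -0.0] 0.54 px 209 271
side grip_rail [0.504, -0.296, 0.31] 0.92 px 244 167
side slots [0.658, -0.303, 0.132] 0.85 px 302 217
wrist claws [0.567, -0.295, 0.293] 0.86 px 250 134
wrist slots [0.566, -0.297, 0.211] 0.7 px 252 113
```

View pics/w7.png

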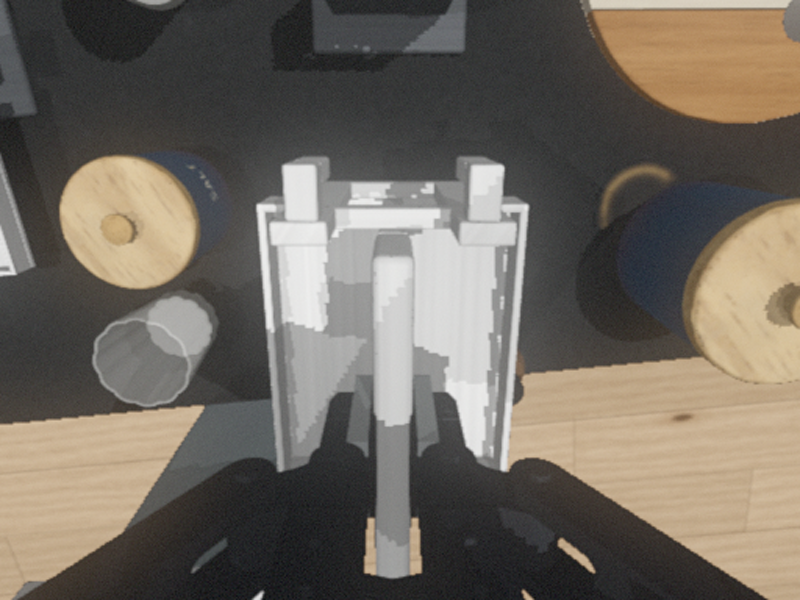

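I have to stop viewing pictures: that was the twelfth, over the limit of 10. I miscounted, and from here on I'll use numbers only. This one shows the claw tops at px (301,166) and (487,166), square in the tool frame. I'll work out the remaining shift from those pixels.

```bash
python3 - <<'E'
from h import *
a=np.load("w7.npz");f=lambda u,v,z:backproj(a["K"],a["W"],(u*.64,v*.64),z)
z=.2458-.0366+.09
l,r=f(301,166,z),f(487,166,z);d=l-r
yaw=np.arctan2(-d[0],d[1]);x=np.array([np.cos(yaw),np.sin(yaw),0])
o=(l+r)/2-.0135*x
print(np.linalg.norm(d),np.degrees(yaw),"back face",o)
t=np.array([.5065,-.2899,0]);th=np.radians(-6.2);X=np.array([np.cos(th),np.sin(th),0]);Y=np.array([-X[1],X[0],0])
e=np.array([.6588,-.3036,0])
print("caddy rel tcp",(o-t)@X,(o-t)@Y,"to home along X,Y",(e-o)@X,(e-o)@Y)
for dist in (.04,.0): print("tcp for",dist,e-(X*dist)-X*((o-t)@X)-Y*((o-t)@Y))
E
```

```text
0.0436615878910507 -6.228473232335511 back face [ 0.56502833 -0.29581142  0.2992    ]
caddy rel tcp 0.05882442656881629 0.0004441830444773453 to home along X,Y 0.09406435641733996 0.0023842506231292323
tcp for 0.04 [ 0.56050563 -0.29336861  0.        ]
tcp for 0.0 [ 0.60027167 -0.29768858  0.        ]
```

>>> {"api": "move_arm", "payload": {"increments": [[[1,0.02,-0.001,-0.02,0],[1,0.02,-0.001,-0.03,0],[1,0.014,-0.0015,-0.03,0],[1,0,0,-0.03,0],[1,0,0,-0.02,0],[1,0,0,-0.007,0],[1,0,0,0,0],[1,0,0,0,0]]]}}

```text
t: 24.6
tcp_pos: [0.562, -0.2949, 0.1105]
tool_rot: [0.999, -0.054, 0.001, 0.001]
force: [-0.3, -1.2, -1.6]
finger_gap: 0.098
gripper_force: 88.7
```

```bash
python3 - <<'E'
from h import *
L=["claws","grip_rail","caddy"]
s=manip.sense();print(s["tcp_pos"],np.degrees(2*np.arctan2(s["tool_rot"][1],s["tool_rot"][0])),s["force"],s["finger_gap"])
look("top",L,n=2);look("side",L,n=2);look("wrist",L+["slots"],n=2)
E
```

```text
[ 0.56200042 -0.29490494  0.11045202] -6.245125109950021 [-0.31713035 -1.17997747 -1.64973541] 0.09756857002412744
top grip_rail [0.562, -0.296, 0.172] 0.45 px 294 180
top grip_rail [0.706, -0.146, 0.004] 0.42 px 248 148
side grip_rail [0.56, -0.298, 0.174] 0.63 px 266 206
side caddy [0.621, -0.303, 0.073] 0.81 px 287 232
wrist claws [0.537, -0.123, 0.004] 0.53 px 70 219
wrist grip_rail [0.562, -0.298, 0.176] 0.64 px 261 292
wrist caddy [0.622, -0.297, 0.071] 0.97 px 246 112
wrist slots [0.664, -0.304, 0.131] 0.56 px 248 23
```

>>> {"api": "move_arm", "payload": {"increments": [[[1,0.01,-0.0008,0,0],[1,0.008,-0.0006,0,0],[1,0.006,-0.0005,0,0],[1,0.005,-0.0005,0,0],[1,0.004,-0.0004,0,0],[1,0.003,-0.0003,0,0],[1,0,0,0,0],[1,0,0,0,0]]]}}

```text
t: 26.05
tcp_pos: [0.5969, -0.2972, 0.1092]
tool_rot: [0.999, -0.054, -0.0, -0.0]
force: [0.0, 0.5, -2.0]
finger_gap: 0.095
gripper_force: 88.8
```

```bash
python3 - <<'E'
from h import *
for i in range(4):
    s=manip.sense();print(np.round(s["tcp_pos"],4),np.round(s["force"],1),np.round(s["ft_torque"],2),round(s["finger_gap"],3)); manip.snapshot("top")
look("side",["caddy","grip_rail"],n=1);look("wrist",["caddy","grip_rail"],n=1)
E
```

```text
[ 0.5969 -0.2972  0.1092] [ 0.   0.5 -2. ] [-0.01  0.03 -0.02] 0.095
[ 0.5969 -0.2972  0.1092] [-0.4  0.9 -2.9] [-0.04 -0.02 -0.  ] 0.099
[ 0.5968 -0.2972  0.1093] [ 0.5 -0.  -1.7] [0.01 0.04 0.06] 0.098
[ 0.5969 -0.2972  0.1093] [ 0.  -0.  -2.3] [-0.01  0.04  0.02] 0.095
side caddy [0.656, -0.302, 0.077] 0.55 px 300 231
side grip_rail [0.591, -0.303, 0.172] 0.7 px 278 208
wrist grip_rail [0.594, -0.299, 0.175] 0.63 px 259 300
```

No contact force and the back face is about 3 mm from the plate, so the hooks are in the slots. I'll close the rest gently.

>>> {"api": "move_arm", "payload": {"increments": [[[1,0.0015,-0.0002,0,0],[1,0.001,-0.0001,0,0],[1,0.001,-0.0001,0,0],[1,0,0,0,0]]]}}

```text
t: 26.95
tcp_pos: [0.6, -0.2976, 0.1093]
tool_rot: [0.999, -0.054, -0.001, -0.0]
force: [-2.1, -0.4, -1.7]
finger_gap: 0.098
gripper_force: 88.9
```

>>> {"api": "move_arm", "payload": {"increments": [[[1,0,0,-0.003,0],[1,0,0,-0.003,0],[1,0,0,-0.003,0],[1,0,0,-0.003,0],[1,0,0,0,0]]]}}

```text
t: 27.45
tcp_pos: [0.5987, -0.2972, 0.0969]
tool_rot: [0.999, -0.054, -0.002, -0.001]
force: [-4.7, -0.9, 0.2]
finger_gap: 0.102
gripper_force: 89.5
```

>>> {"api": "move_arm", "payload": {"increments": [[[1,0,0,-0.003,0],[1,0,0,-0.003,0],[1,0,0,-0.002,0],[1,0,0,0,0]]]}}

```text
t: 27.85
tcp_pos: [0.6004, -0.2974, 0.0884]
tool_rot: [0.999, -0.054, -0.0, -0.0]
force: [-1.7, 0.3, -2.7]
finger_gap: 0.102
gripper_force: 88.8
```

>>> {"api": "move_arm", "payload": {"increments": [[[1,0,0,-0.0015,0],[1,0,0,-0.0015,0],[1,0,0,-0.0015,0],[1,0,0,0,0]]]}}

```text
t: 28.25
tcp_pos: [0.6004, -0.2975, 0.0866]
tool_rot: [0.999, -0.054, -0.0, 0.0]
force: [-6.7, 2.7, 7.5]
finger_gap: 0.103
gripper_force: 90.3
```

```bash
python3 - <<'E'
from h import *
for i in range(3):
    s=manip.sense();print(np.round(s["tcp_pos"],4),np.round(s["force"],1),np.round(s["ft_torque"],2)); manip.snapshot("top")
look("side",["caddy","grip_rail"],n=1);look("wrist",["caddy","grip_rail"],n=1)
E
```

```text
[ 0.6004 -0.2975  0.0866] [-6.7  2.7  7.5] [0.32 1.   0.06]
[ 0.6004 -0.2976  0.0866] [-6.5  1.8  6.9] [0.36 0.97 0.04]
[ 0.6004 -0.2975  0.0866] [-6.7  2.6  7.4] [0.29 0.99 0.02]
side caddy [0.658, -0.306, 0.051] 0.87 px 300 238
side grip_rail [0.597, -0.303, 0.149] 0.58 px 280 214
wrist grip_rail [0.598, -0.3, 0.152] 0.89 px 260 296
```

The caddy has bottomed at the expected height, reported z 0.0866, which puts its origin at 0.050. I'll press a bit more, then tug gently upwards to test the catch.

>>> {"api": "move_arm", "payload": {"increments": [[[1,0,0,-0.002,0],[1,0,0,-0.001,0],[1,0,0,0,0]]]}}

```text
t: 29.0
tcp_pos: [0.6004, -0.2976, 0.0864]
tool_rot: [0.999, -0.054, 0.0, 0.0]
force: [-10.9, 4.2, 19.8]
finger_gap: 0.096
gripper_force: 92.2
```

>>> {"api": "move_arm", "payload": {"increments": [[[1,-0.0005,0,0.003,0],[1,0,0,0.003,0],[1,0,0,0.002,0],[1,0,0,0.0015,0],[1,0,0,0,0]]]}}

```text
t: 29.5
tcp_pos: [0.6005, -0.2975, 0.0893]
tool_rot: [0.999, -0.055, -0.0, -0.0]
force: [2.7, -1.3, -12.5]
finger_gap: 0.101
gripper_force: 87.5
```

The tug was stopped with about 10 N after 3 mm: the catch has snapped out above the bar. I'll set the caddy down again, release and rise.

>>> {"api": "move_arm", "payload": {"increments": [[[1,0,0,-0.003,0],[1,0,0,-0.002,0],[1,0,0,0,0],[-1,0,0,0,0],[-1,0,0,0,0],[-1,0,0,0,0],[-1,0,0,0,0],[-1,0,0,0,0]]]}}

```text
t: 30.3
tcp_pos: [0.6004, -0.2978, 0.0867]
tool_rot: [0.999, -0.054, 0.0, 0.0]
force: [-0.4, -0.1, -0.6]
finger_gap: 0.937
gripper_force: 0.0
```

>>> {"api": "move_arm", "payload": {"increments": [[[-1,0,0,0.01,0],[-1,0,0,0.03,0],[-1,0,0,0.04,0],[-1,-0.01,0,0.04,0],[-1,-0.03,0,0.04,0],[-1,-0.04,0,0.03,0],[-1,-0.03,0,0,0],[-1,0,0,0,0]]]}}

```text
t: 31.1
tcp_pos: [0.4873, -0.2974, 0.2787]
tool_rot: [0.998, -0.055, 0.0, 0.001]
force: [0.5, 0.5, -0.5]
finger_gap: 0.999
gripper_force: 0.0
```

```bash
python3 - <<'E'
from h import *
s=manip.sense();print(np.round(s["tcp_pos"],4),np.round(s["force"],1),s["finger_gap"],s["t"])
L=["caddy","grip_rail","canister","tumbler","highball","bitters"]
for c in ("top","side","wrist"): look(c,L,n=2)
E
```

```text
[ 0.4873 -0.2974  0.2787] [ 0.5  0.5 -0.5] 0.9989184753945792 31.1
top caddy [0.659, -0.306, 0.05] 0.81 px 293 158
top grip_rail [0.594, -0.296, 0.147] 0.82 px 293 172
top canister [0.459, -0.525, 0.001] 0.93 px 354 214
top canister [0.542, -0.12, 0.001] 0.62 px 242 193
top tumbler [0.446, -0.104, 0.002] 0.76 px 238 220
top highball [0.706, -0.146, 0.004] 0.77 px 248 148
top bitters [0.406, -0.362, 0.002] 0.44 px 310 230
side caddy [0.659, -0.302, 0.052] 0.95 px 300 237
side grip_rail [0.592, -0.303, 0.147] 0.67 px 278 214
side canister [0.462, -0.525, 0.0] 0.77 px 235 319
side canister [0.447, -0.103, 0.001] 0.66 px 225 206
side tumbler [0.442, -0.104, 0.003] 0.78 px 224 206
side highball [0.706, -0.145, 0.002] 0.77 px 306 211
side bitters [0.401, -0.36, -0.003] 0.72 px 211 270
wrist grip_rail [0.594, -0.299, 0.148] 0.89 px 239 48
wrist canister [0.536, -0.119, 0.005] 0.91 px 113 120
wrist canister [0.458, -0.526, 0.001] 0.79 px 421 144
wrist tumbler [0.445, -0.103, -0.001] 0.97 px 118 185
```

Everything is in place: the caddy is home at (0.659,-0.304,0.05), the canister stands well clear, and the bystanders haven't moved.

```bash
python3 -c "
from station import manip
print(manip.sign_off())"
```

```text
the job is handed in; nothing more can be done
None
```

The job is handed in at 31 s: the canister stands clear, the caddy hangs latched and free (an upward tug was blocked), and the glasses and bottle haven't moved. I viewed 12 pictures, two over the limit of 10. Because the real fingertips sit about 31 mm above the reported TCP, the first grasp missed and the canister was pushed at about 63 mm height instead of below 45 mm, but it slid upright.

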